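# Unlock the pressure cooker lid

## Robot

A 7-joint arm with a two-finger parallel gripper is mounted at the origin on the work surface. World frame = base frame: x ahead of the robot, y to its left, z up, the work surface at z = 0. Lengths are in m, angles in rad, forces in N, time in s.
With the tool pointing down it reaches from about 0.425 to 0.875 m from the base axis. Payload 4.7 kg.
Tool frame: the origin (TCP) lies at the very end of the fingers, on their centre line; the grasp point (between the pads) lies 19 mm behind it (grip_point_offset is the distance from the TCP to the grasp point, in m); x points along the fingers, z is the direction in which the jaws open and shut, and the axes are right-handed (so a half turn about x gives the same grasp; the last joint's range is limited). The gripper opens to 87 mm and grips with 3 to 60 N. Pads are 19 mm wide; open, the fingers measure 117 mm over their backs; the gripper's body (75 mm by 190 mm) begins 51 mm behind the grasp point.
Start: joints at [-1.136, 0.321, -0.07, 1.45, 0.023, 1.371, -0.057], TCP at [0.266, 0.593, 0.223] pointing down, gripper open.
Joint ranges: [-2.86, 2.86], [-0.3, 2.09], [-1.38, 1.24], [0.06, 2.45], [-1.56, 4.7], [0.09, 2.05], [-2.69, 2.69]. Speed limits (rad/s): [2.57, 2.57, 3.14, 3.14, 3.14, 3.14, 3.14].

## Interface

Orientations are given as a rotation vector (axis times angle).
In Python, from bench import get_state, get_image, calibration, close_job, grip_point_offset gives the robot as it stands.
- The arm moves only by the tool play_rows, never from a script. Its argument "targets" is a list of rows, each an object with "claw": the closure, from 0 (fully open) to 1 (shut); "linear": the shift along the tool's x, y, z as a fraction of full scale, a list of three; "rotation": the turn, a rotation vector about the tool's x, y, z as a fraction of full scale, a list of three. In form: [{"claw": claw, "linear": [x, y, z], "rotation": [wx, wy, wz]}, ...]. A call has 1 to 10 rows; each row shifts and turns the pose as measured when the row begins, along the tool's axes as they then stand; what a row does not reach is not made up. Full scale, the value 1, is 2.5 cm for a shift and 90 degrees for a turn. A row lasts 1/12 s, in which the tool goes at most 41.7 mm and 7.16 degrees, less where a joint would pass 70% of its speed; a pose out of reach is approached as far as the arm can. A call with a number of a shift or a turn outside -1 to 1 is refused whole. A call with a gripper value outside its range is refused whole. The fingers move at their own pace and stop on an object; "newtons" is the grip in N (left out, the last holds). Time passes only in rows, so rows that do not move let the fingers close. It gives the time, the measured TCP pose, the force and the opening at its end, in the units of the state.
- get_state(): the state, without advancing time (a new reading comes with each control period).
- get_image(name): name is "side" or "top" or "wrist"; returns the picture (480x640x3 uint8, blue, green, red); there is no depth.
- calibration(name): a dict with "fx", "fy", "cx", "cy" (pixels), "dist_coeffs" ([k1, k2, p1, p2, k3] as OpenCV has them; the pictures are not rectified), "rvec" (rotation vector, rad) and "tvec" (3), from world to camera coordinates, as OpenCV has them; the wrist camera has in their place "hand_eye" (4x4, takes a point from camera to tool coordinates, whose origin is the TCP and whose axes are the tool frame's). Camera axes: x right, y down, z forward; pixel columns grow to the right and rows downward; lengths in m; the calibration is good to about 2 mm. A picture is of the moment at which its call begins: read the wrist's pose just before it. calibration takes no time and is no camera call.
- close_job(): hands the job in, once; it reports no verdict.
The state is a dict: "time": time; "joint_positions": joint angles; "qd": joint speeds; "joint_torque": joint torques, N m; "position": TCP position; "tool_rot": TCP orientation; "ft_force": force on the tool from outside, world axes, zero at the start; "torque": the same for the moment, N m; "grip_width": opening from 0.0 (shut) to 1.0 (fully open).
Only numpy, scipy, OpenCV 4.12 (cv2) and the standard library are available. Lean on these libraries where they do the work, as an engineer would, in place of code of your own. Each camera call takes 0.05 s, during which the arm holds its last target. There are 200 camera calls.

## Task

The pressure cooker has cooled: unlock its lid. With the fingertips press the lock button on the lid's long handle right down and, keeping it down, push that handle anticlockwise (seen from above) past the catch on the pot and on round to its stop, then let go so that the button springs back up. Only press and push: do not grip or lift the lid, do not force anything, and leave the other things on the counter where they are.

Things in the scene. Friction and masses are not known exactly. Their poses are not given: they have to be found in the camera images.
- cooker: stainless pressure-cooker pot, fixed on the counter: 226 mm across, 140 mm high (lid dome 178 mm, black steam valve in its middle 205 mm high). Origin: centre of the underside, on the lid's vertical turning axis; z up; +x along the pot's own fixed long black handle (top 136 mm high, reaches 300 mm from the axis). A loop handle opposite reaches 158 mm.
- lid_turn (a joint): turn of the lid with its long handle about the pot's vertical axis, rad: 0 = locked, handle straight above the pot handle; grows anticlockwise seen from above; stop (unlocked) at 0.75. The seal drags with 0.45 N m; the lid stays where left. At about 0.02 it is blocked by the catch unless the button is at least 6 mm down; past 0.16 the catch is behind and the button may come up.
- lock_button (a joint): how far the lock button in the lid handle is pressed down, m: 0 = up, 0.009 = fully down (end stop). Spring: 2.5 N to start it, 6.5 N fully down; springs back when let go. It rides round with the lid handle. A steel tooth under it must dip below a catch plate on the pot for the lid to turn.
- lid_lift (a joint): how far the lid has been lifted straight up off the pot, m: 0 = lying on the pot. Only its weight (about 0.9 kg) keeps it there; it must stay down.
- button_top (a point): middle of the top of the grey lock button, a flat pad 50 mm along the handle x 38 mm wide, 173 mm out from the lid's axis, 170 mm above the counter when up. Site axes: x outward along the handle, y the anticlockwise way of travel, z up. On either side (y) of the pad stands an upright cheek of the handle, see lid_handle_end.
- lid_handle_end (a point): top of the black lid handle near its outer end, 284 mm from the axis, 168 mm high; grip 34 mm wide. The button lies in this handle between two cheeks 42 mm apart inside, 5 mm thick, 62 mm long, tops 176 mm high: a fingertip on the pad can push sideways against a cheek. Beyond the pad's ends the handle is 171 mm (inner) and 169 mm (outer) high.
- lid_axis (a point): point on the lid's vertical turning axis, 178 mm above the counter (top of the dome, inside the valve's foot); x axis along the lid handle.
- basket: stainless perforated couscous basket, open round vessel 208 mm across the rim and 106 mm high with two wire side handles. Bystander; origin at the centre of its underside.
- dish: round terracotta dish, 180 mm across, 42 mm high; it may stand under the cooker's handles. Bystander; origin at the centre of its underside.
- spatula: spatula lying flat: red silicone blade 80 x 52 mm along +x, wooden handle along -x, 272 mm long, 14 mm thick. Bystander; origin at the centre of its underside (blade and handle meet near it).
- clamp_jar: glass jar with metal clamp lid, 100 mm across the wires, 135 mm high. Bystander; origin at the centre of its underside.
- mortar: brass mortar, 108 mm across, 85 mm high. Bystander; origin at the centre of its underside.
- oil_bottle: green glass oil bottle, 64 mm across, 210 mm high, standing on the low wooden lazy-susan turntable (250 mm across, 28 mm high, turns freely). Bystander; origin at the centre of its underside.
- spice_jar: small amber spice jar, 54 mm across, 85 mm high, standing on the same turntable. Bystander; origin at the centre of its underside.

How it is judged:
By the outcome, as a careful person would: the job done as asked, in the order asked, and still so for the second after the job is handed in, with the robot touching nothing.
It also fails if it takes over 40 s, if anything falls off the work surface, if the arm or the gripper's body presses on something with over 40 N, if the wrist force passes 120 N, or if a joint passes its speed limit or range.

## Working session

There is one attempt and no reset: what is moved stays moved. The work goes in short steps, Python scripts to look and compute and a tool call to move; the robot and the scene stay as the last step left them, time stands still between calls to the robot, and variables do not carry over. Pictures are saved under pics/ and viewed, about 8 in all and at most 12, crops included, and the job is handed in when it is done.

Besides the shell and the picture viewer there is one more tool, called after "Call:" as name(argument=value, ...) on one line, values as JSON. play_rows: Moves the arm, as the interface text tells. Shift numbers are shares of 2.5 cm and turn numbers shares of 90 degrees, none past 1 either way. Its arguments: {"type":"object","properties":{"targets":{"type":"array"},"newtons":{"type":"number"}},"required":["targets"]}

```bash
mkdir -p pics
python3 - <<'E'
from bench import *
import cv2,numpy as np
s=get_state();print({k:np.round(v,4).tolist() for k,v in s.items()})
a=get_image("top");b=get_image("side")
cv2.imwrite("pics/top1.png",a);cv2.imwrite("pics/side1.png",b)
for n in("top","side","wrist"):print(n,calibration(n))
print(grip_point_offset)
E
```

```text
{'time': 0.0, 'joint_positions': [-1.1359, 0.3219, -0.0701, 1.4517, 0.0226, 1.3708, -0.0569], 'qd': [0.0013, -0.0009, 0.0014, -0.0012, 0.0003, -0.0007, -0.0], 'joint_torque': [0.0002, -49.128, -0.4039, -31.2536, -0.064, 0.0436, 0.0002], 'position': [0.2653, 0.5928, 0.2214], 'tool_rot': [-0.8951, 1.381, 0.8932], 'ft_force': [-0.0568, -0.6157, -0.4856], 'torque': [0.0352, 0.0037, -0.0104], 'grip_width': 1.0025}
top {'fx': 508.8885319812165, 'fy': 508.8885319812165, 'cx': 313.1463289912641, 'cy': 237.55237124600194, 'dist_coeffs': array([0.01389442, 0.        , 0.        , 0.        , 0.        ]), 'rvec': array([ 2.10113831, -2.14854552,  0.19008742]), 'tvec': array([-0.00961793,  0.51753129,  1.18065711])}
side {'fx': 518.1341694780663, 'fy': 518.1341694780663, 'cx': 315.6166939935115, 'cy': 242.35000215014028, 'dist_coeffs': array([-0.07504564,  0.        ,  0.        ,  0.        ,  0.        ]), 'rvec': array([ 2.77413324, -0.45856321,  0.08475059]), 'tvec': array([-0.46773369,  0.17561222,  1.61240693])}
wrist {'fx': 367.7470850491679, 'fy': 367.7470850491679, 'cx': 315.9251369274281, 'cy': 236.4518559170371, 'dist_coeffs': array([-0.03246823,  0.        ,  0.        ,  0.        ,  0.        ]), 'hand_eye': array([[ 1.44873753e-03, -2.50811715e-01,  9.68034806e-01,
        -1.62370867e-01],
       [ 5.04248334e-04, -9.68035515e-01, -2.50812654e-01,
         6.73888620e-02],
       [ 9.99998823e-01,  8.51491642e-04, -1.27595799e-03,
         4.76534159e-04],
       [ 0.00000000e+00,  0.00000000e+00,  0.00000000e+00,
         1.00000000e+00]])}
0.0187
```

View pics/top1.png

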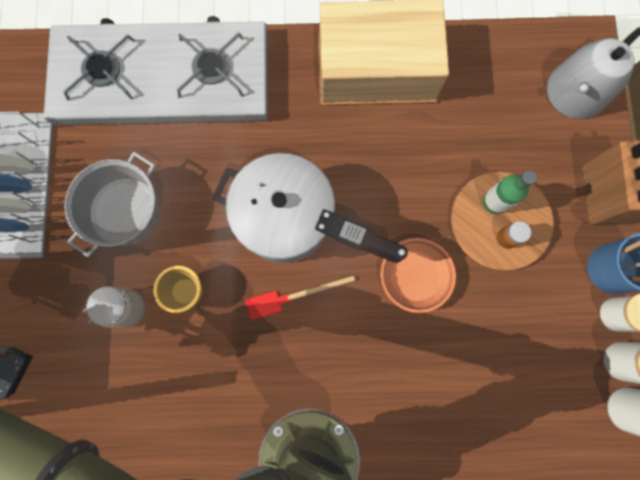

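View pics/side1.png

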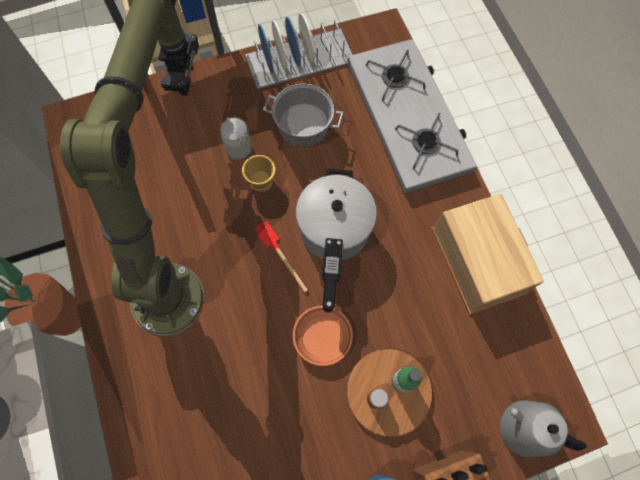

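The top view shows the lid centred near (281,205), with its handle running to (403,253) and the grey button at (352,233). The side view shows the button at (332,265) and the valve at (337,206). Next I'll segment these and cast rays.

```bash
cat > h.py <<'E'
import cv2,numpy as np
from bench import *
from scipy.spatial.transform import Rotation as R
def ray(n,uv,T=None):
    c=calibration(n);K=np.array([[c['fx'],0,c['cx']],[0,c['fy'],c['cy']],[0,0,1]])
    p=cv2.undistortPoints(np.array([[uv]],float),K,c['dist_coeffs'])[0,0];d=np.array([*p,1])
    if n=='wrist':
        s=T;Rt=R.from_rotvec(s['tool_rot']).as_matrix();H=c['hand_eye']
        return Rt@H[:3,3]+np.array(s['position']),Rt@H[:3,:3]@d
    Rm=cv2.Rodrigues(c['rvec'])[0];return -Rm.T@c['tvec'],Rm.T@d
def plane(n,uv,z,T=None):
    o,d=ray(n,uv,T);return o+d*(z-o[2])/d[2]
def tri(r1,r2):
    A=np.stack([r1[1],-r2[1]],1);t=np.linalg.lstsq(A,r2[0]-r1[0],rcond=None)[0]
    p,q=r1[0]+t[0]*r1[1],r2[0]+t[1]*r2[1];return (p+q)/2,np.linalg.norm(p-q)
E
python3 - <<'E'
from h import *
roi={'top':(310,200,415,270),'side':(315,230,350,315)}
big=[];C={}
for n,(x0,y0,x1,y1) in roi.items():
    im=cv2.imread(f"pics/{n}1.png");g=cv2.cvtColor(im,cv2.COLOR_BGR2GRAY)
    m=np.zeros_like(g);m[y0:y1,x0:x1]=(g[y0:y1,x0:x1]<62)*255
    cs,_=cv2.findContours(m,cv2.RETR_EXTERNAL,2);c=max(cs,key=cv2.contourArea)
    r=cv2.minAreaRect(c);print(n,'handle rect',np.round(cv2.boxPoints(r),1).tolist(),r[1])
    hull=np.zeros_like(g);cv2.drawContours(hull,[cv2.convexHull(c)],-1,255,-1);hull=cv2.erode(hull,np.ones((3,3)))
    sat=im.max(2).astype(int)-im.min(2)
    b=((hull>0)&(g>95)&(sat<40)).astype(np.uint8)
    k,l,st,ce=cv2.connectedComponentsWithStats(b)
    for i in range(1,k):
        if st[i,4]>5: print(n,st[i].tolist(),ce[i].round(1).tolist())
    crop=im[y0-50:y1+30,x0-50:x1+30];big.append(cv2.resize(crop,None,fx=3,fy=3,interpolation=cv2.INTER_CUBIC))
h=max(b.shape[0] for b in big)
out=np.hstack([cv2.copyMakeBorder(b,0,h-b.shape[0],0,0,cv2.BORDER_CONSTANT) for b in big]);f=800/out.shape[1]
print(out.shape,f);cv2.imwrite("pics/c1.png",cv2.resize(out,None,fx=min(f,1),fy=min(f,1)))
for zt,uvs in((.170,{'top':(352,233),'side':(332,265)}),(.205,{'top':(279,199),'side':(337,205)})):
    print(zt,[plane(n,u,zt).round(4).tolist() for n,u in uvs.items()],tri(*[ray(n,u) for n,u in uvs.items()]))
E
```

```text
top handle rect [[358.8999938964844, 248.3000030517578], [371.20001220703125, 216.10000610351562], [415.20001220703125, 232.8000030517578], [402.8999938964844, 265.1000061035156]] (47.124881744384766, 34.48704528808594)
top [398, 249, 7, 7, 41] [401.0, 251.8]
side handle rect [[315.0, 239.0], [349.0, 239.0], [349.0, 314.0], [315.0, 314.0]] (75.0, 34.0)
side [337, 241, 4, 4, 12] [338.4, 242.2]
side [325, 257, 14, 16, 200] [331.5, 264.6]
side [327, 301, 4, 5, 18] [328.5, 303.2]
(495, 900, 3) 0.8888888888888888
0.17 [[0.5027, -0.1058, 0.17], [0.5052, -0.1092, 0.17]] (array([ 0.50576064, -0.10647788,  0.15910025]), np.float64(0.0018645128103401403))
0.205 [[0.5732, 0.0495, 0.205], [0.5744, 0.0472, 0.205]] (array([0.57552975, 0.0500592 , 0.19736394]), np.float64(0.0006091200449715981))
```

View pics/c1.png

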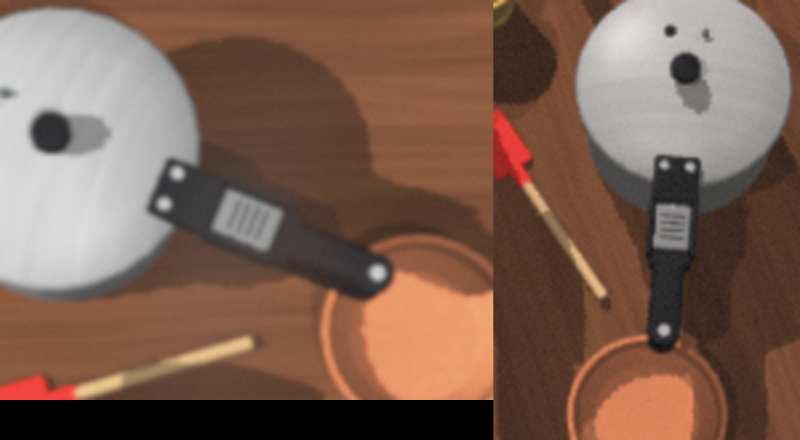

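Run:
```python
from h import *
s=get_state();M=R.from_rotvec(s['tool_rot']).as_matrix();print(M.round(3))
U={'valve':(.205,(278.7,199.5),(337,205)),'btn':(.170,(352.7,232.6),(331.5,264.6)),'end':(.168,(401.2,251.9),(328.5,303.2))}
P={}
for k,(z,a,b) in U.items():
    p,q=plane('top',a,z),plane('side',b,z);P[k]=(p+q)/2;print(k,p.round(4),q.round(4))
for k in('btn','end'):
    d=P[k]-P['valve'];print(k,np.hypot(*d[:2]),np.degrees(np.arctan2(d[1],d[0])))
```

```text
[[-0.001 -0.913  0.408]
 [-0.002  0.408  0.913]
 [-1.    -0.    -0.002]]
valve [0.5721 0.0501 0.205 ] [0.5744 0.0472 0.205 ]
btn [ 0.5036 -0.1073  0.17  ] [ 0.5043 -0.1077  0.17  ]
end [ 0.4592 -0.2105  0.168 ] [ 0.4595 -0.2101  0.168 ]
btn 0.17083251711067007 -113.9418014583509
end 0.2828931480095733 -113.7475700410356
```

Button at (0.504, −0.1075), handle direction −113.8°. The radii come out at 171 and 283 mm, against 173 and 284 given. I'll raise the tool, shut the fingers, and travel over.

Call:
play_rows(targets=[{"claw": 1,"linear": [-1,0,0],"rotation": [0,0,0]},{"claw": 1,"linear": [-1,0,0],"rotation": [0,0,0]},{"claw": 1,"linear": [0,-0.88,-0.68],"rotation": [0,0,0]},{"claw": 1,"linear": [0,-0.88,-0.68],"rotation": [0,0,0]},{"claw": 1,"linear": [0,-0.88,-0.68],"rotation": [0,0,0]},{"claw": 1,"linear": [0,-0.88,-0.68],"rotation": [0,0,0]},{"claw": 1,"linear": [0,-0.88,-0.68],"rotation": [0,0,0]},{"claw": 1,"linear": [0,-0.88,-0.68],"rotation": [0,0,0]},{"claw": 1,"linear": [0,-0.88,-0.68],"rotation": [0,0,0]},{"claw": 1,"linear": [0,-0.88,-0.68],"rotation": [0,0,0]}], newtons=20)

```text
time: 0.93
position: [0.367, 0.3935, 0.2666]
tool_rot: [-0.91, 1.388, 0.906]
ft_force: [0.8, 1.0, -1.3]
grip_width: 0.324
```

Call:
play_rows(targets=[{"claw": 1,"linear": [0,-1,0],"rotation": [0.045,0,0]},{"claw": 1,"linear": [0,-1,0],"rotation": [0.045,0,0]},{"claw": 1,"linear": [0,-1,0],"rotation": [0.045,0,0]},{"claw": 1,"linear": [0,-1,0],"rotation": [0.045,0,0]},{"claw": 1,"linear": [0,-1,0],"rotation": [0.045,0,0]},{"claw": 1,"linear": [0,-1,0],"rotation": [0.045,0,0]},{"claw": 1,"linear": [0,-1,0],"rotation": [0.045,0,0]},{"claw": 1,"linear": [0,-1,0],"rotation": [0.045,0,0]},{"claw": 1,"linear": [0,-1,0],"rotation": [0.045,0,0]},{"claw": 1,"linear": [0,-1,0],"rotation": [0.045,0,0]}])

```text
time: 1.77
position: [0.559, 0.2195, 0.2621]
tool_rot: [-0.328, 1.56, 0.312]
ft_force: [0.5, -0.4, -0.1]
grip_width: 0.005
```

```bash
cat > go.py <<'E'
import sys
from h import *
# usage: go.py x y z yaw_z(deg): remaining displacement in tool axes (mm) and yaw about tool x
s=get_state();M=R.from_rotvec(s['tool_rot']).as_matrix();p=np.array(s['position'])
t=np.array([float(v) for v in sys.argv[1:4]]);az=np.degrees(np.arctan2(M[1,2],M[0,2]))
w=float(sys.argv[4])
Md=np.array([[0,0,-1.]]).T;z=np.array([np.cos(np.radians(w)),np.sin(np.radians(w)),0]);Md=np.stack([[0,0,-1],np.cross(z,[0,0,-1]),z],1)
print('t',s['time'],'pos',p.round(4),'az',az.round(2),'tool mm',(M.T@(t-p)*1000).round(1),'rot frac',(R.from_matrix(M.T@Md).as_rotvec()/(np.pi/2)).round(4),'F',np.round(s['ft_force'],1),'grip',s['grip_width'],'q',np.round(s['joint_positions'],2))
E
python3 go.py 0.504 -0.1075 0.20 -23.8
```

```text
t 1.7667 pos [0.559  0.2195 0.2621] az 23.34 tool mm [  66.8 -278.  -179.1] rot frac [ 0.5238 -0.0072  0.0082] F [ 0.5 -0.4 -0.1] grip 0.004565411189854254 q [-0.67  0.21  0.29  1.52 -0.05  1.44  0.03]
```

Call:
play_rows(targets=[{"claw": 1,"linear": [-0.2,-0.84,-0.54],"rotation": [0,0,0]},{"claw": 1,"linear": [-0.2,-0.84,-0.54],"rotation": [0,0,0]},{"claw": 1,"linear": [-0.2,-0.84,-0.54],"rotation": [0,0,0]},{"claw": 1,"linear": [0,-0.84,-0.54],"rotation": [0,0,0]},{"claw": 1,"linear": [0,-0.84,-0.54],"rotation": [0,0,0]},{"claw": 1,"linear": [0,-0.84,-0.54],"rotation": [0,0,0]},{"claw": 1,"linear": [0,-0.84,-0.54],"rotation": [0,0,0]},{"claw": 1,"linear": [0,-0.84,-0.54],"rotation": [0,0,0]},{"claw": 1,"linear": [0,-0.84,-0.54],"rotation": [0,0,0]},{"claw": 1,"linear": [0,-0.84,-0.54],"rotation": [0,0,0]}])

```text
time: 2.6
position: [0.521, -0.039, 0.2766]
tool_rot: [-0.313, 1.567, 0.285]
ft_force: [0.1, -0.8, 1.0]
grip_width: 0.008
```

Call:
play_rows(targets=[{"claw": 1,"linear": [0,0,0],"rotation": [0.075,0,0]},{"claw": 1,"linear": [0,0,0],"rotation": [0.075,0,0]},{"claw": 1,"linear": [0,0,0],"rotation": [0.075,0,0]},{"claw": 1,"linear": [0,0,0],"rotation": [0.075,0,0]},{"claw": 1,"linear": [0,0,0],"rotation": [0.075,0,0]},{"claw": 1,"linear": [0,0,0],"rotation": [0.075,0,0]},{"claw": 1,"linear": [0,0,0],"rotation": [0.075,0,0]},{"claw": 1,"linear": [0,0,0],"rotation": [0,0,0]}])

```text
time: 3.27
position: [0.5236, -0.0511, 0.2753]
tool_rot: [0.369, 1.541, -0.416]
ft_force: [-0.1, 0.2, -1.0]
grip_width: 0.005
```

```bash
python3 go.py 0.504 -0.1075 0.20 -23.8
```

```text
t 3.2667 pos [ 0.5236 -0.0511  0.2753] az -28.68 tool mm [ 77.  -56.6   9.8] rot frac [-0.0542 -0.0002  0.0193] F [-0.1  0.2 -1. ] grip 0.005079339975120742 q [-0.45  0.04  0.49  1.68  0.01  1.44 -0.46]
```

Call:
play_rows(targets=[{"claw": 1,"linear": [0.4,-0.57,0.1],"rotation": [-0.014,0,0.005]},{"claw": 1,"linear": [0.4,-0.57,0.1],"rotation": [-0.014,0,0.005]},{"claw": 1,"linear": [0.4,-0.57,0.1],"rotation": [-0.014,0,0.005]},{"claw": 1,"linear": [0.4,-0.57,0.1],"rotation": [-0.014,0,0.005]},{"claw": 1,"linear": [0,0,0],"rotation": [0,0,0]},{"claw": 1,"linear": [0,0,0],"rotation": [0,0,0]}])

```text
time: 3.77
position: [0.5092, -0.108, 0.2341]
tool_rot: [0.31, 1.548, -0.309]
ft_force: [0.5, 0.4, 0.4]
grip_width: 0.01
```

```bash
python3 go.py 0.504 -0.1075 0.20 -23.8
python3 - <<'E'
from h import *
s=get_state();im=get_image('wrist');cv2.imwrite('pics/w1.png',im);np.save('w1.npy',np.r_[s['position'],s['tool_rot']])
c=calibration('wrist');M=R.from_rotvec(s['tool_rot']).as_matrix();H=c['hand_eye']
K=np.array([[c['fx'],0,c['cx']],[0,c['fy'],c['cy']],[0,0,1]])
for n,P in(('btn',[.504,-.1075,.17]),('end',[.4593,-.2103,.168]),('tcp',s['position'])):
    q=H[:3,:3].T@(M.T@(np.array(P)-s['position'])-H[:3,3]);print(n,cv2.projectPoints(q,np.zeros(3),np.zeros(3),K,c['dist_coeffs'])[0].ravel().round(1))
E
```

```text
t 3.7667 pos [ 0.5092 -0.108   0.2341] az -22.6 tool mm [34.1 -1.6 -5.1] rot frac [ 0.0134  0.0005 -0.0004] F [0.5 0.4 0.4] grip 0.009534084880220886 q [-0.38  0.03  0.55  1.77 -0.02  1.34 -0.22]
btn [306.6 253.4]
end [305.2 399.1]
tcp [314.  290.3]
```

View pics/w1.png

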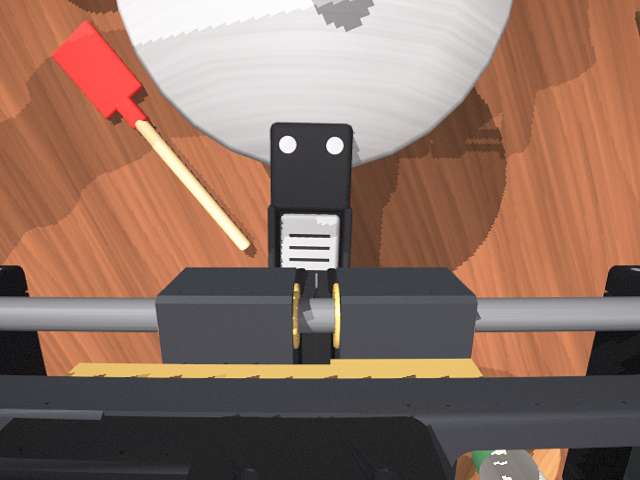

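The wrist view shows the button pad spanning columns 281–340 with its inner edge at row 214. The fingertips are just above it near (316,280). I'll refine the button position.

Run:
```python
from h import *
v=np.load('w1.npy');s=dict(position=v[:3],tool_rot=v[3:])
u=np.array([np.cos(np.radians(-113.8)),np.sin(np.radians(-113.8)),0])
for uv,z in(((281,214),.17),((340,214),.17),((282,268),.17),((340,268),.17),((273,124),.171),((351,124),.171),((288,145),.171),((335,145),.171)):
    print(uv,plane('wrist',uv,z,s).round(4))
a=plane('wrist',(310.5,214),.17,s);print('btn',a+u*.025)
```

```text
(281, 214) [ 0.4992 -0.0775  0.17  ]
(340, 214) [ 0.5334 -0.0917  0.17  ]
(282, 268) [ 0.4853 -0.1105  0.17  ]
(340, 268) [ 0.5202 -0.125   0.17  ]
(273, 124) [ 0.5169 -0.0263  0.171 ]
(351, 124) [ 0.5593 -0.0439  0.171 ]
(288, 145) [ 0.5202 -0.0407  0.171 ]
(335, 145) [ 0.5461 -0.0515  0.171 ]
btn [ 0.50621912 -0.10752555  0.17      ]
```

Call:
play_rows(targets=[{"claw": 1,"linear": [0.5,0,-0.1],"rotation": [0.013,0,0]},{"claw": 1,"linear": [0.5,0,0],"rotation": [0,0,0]},{"claw": 1,"linear": [0.5,0,0],"rotation": [0,0,0]},{"claw": 1,"linear": [0.4,0,0],"rotation": [0,0,0]},{"claw": 1,"linear": [0,0,0],"rotation": [0,0,0]},{"claw": 1,"linear": [0,0,0],"rotation": [0,0,0]}])

```text
time: 4.32
position: [0.5098, -0.1008, 0.1844]
tool_rot: [0.323, 1.543, -0.321]
ft_force: [-0.1, 0.6, 0.6]
grip_width: 0.007
```

```bash
python3 go.py 0.5060 -0.1075 0.17 -23.8
python3 - <<'E'
from h import *
s=get_state();im=get_image('wrist');cv2.imwrite('pics/w2.png',cv2.resize(im[180:400,200:430],None,fx=3,fy=2.7,interpolation=2))
E
```

```text
t 4.3167 pos [ 0.5098 -0.1008  0.1844] az -23.53 tool mm [14.4 -7.7 -0.9] rot frac [ 0.003   0.0023 -0.001 ] F [-0.1  0.6  0.6] grip 0.007432319666044745 q [-0.38  0.06  0.55  1.85 -0.03  1.24 -0.23]
```

View pics/w2.png

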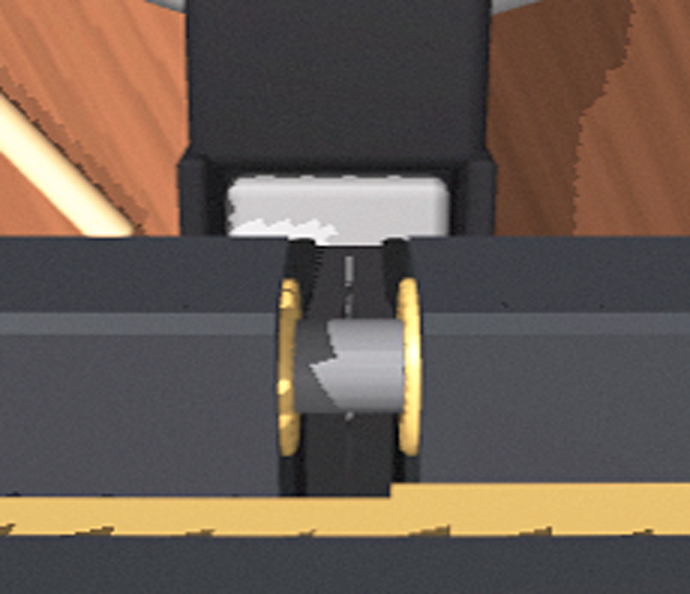

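The crop shows the shut fingertips (centre col 349) over the pad (228–448, centre 338), about 2 mm to the anticlockwise side and clear of both cheeks. I'll correct y by 8 mm, then creep down.

Call:
play_rows(targets=[{"claw": 1,"linear": [0,-0.3,-0.04],"rotation": [0,0,0]},{"claw": 1,"linear": [0.16,0,0],"rotation": [0,0,0]},{"claw": 1,"linear": [0.16,0,0],"rotation": [0,0,0]},{"claw": 1,"linear": [0.16,0,0],"rotation": [0,0,0]},{"claw": 1,"linear": [0,0,0],"rotation": [0,0,0]}])

```text
time: 4.78
position: [0.507, -0.1079, 0.1735]
tool_rot: [0.323, 1.539, -0.32]
ft_force: [-0.1, 0.2, -0.4]
grip_width: 0.007
```

```bash
python3 go.py 0.5060 -0.1075 0.17 -23.8
```

```text
t 4.7833 pos [ 0.507  -0.1079  0.1735] az -23.52 tool mm [ 3.5 -0.  -1.1] rot frac [ 0.0031  0.0046 -0.0021] F [-0.1  0.2 -0.4] grip 0.0070540693928012 q [-0.37  0.06  0.55  1.87 -0.04  1.22 -0.22]
```

Call:
play_rows(targets=[{"claw": 1,"linear": [0.12,0,0],"rotation": [0,0,0]},{"claw": 1,"linear": [0.12,0,0],"rotation": [0,0,0]},{"claw": 1,"linear": [0.12,0,0],"rotation": [0,0,0]}])

```text
time: 5.03
position: [0.5075, -0.1083, 0.1651]
tool_rot: [0.324, 1.538, -0.32]
ft_force: [-1.7, -1.1, 4.6]
grip_width: 0.002
```

Call:
play_rows(targets=[{"claw": 1,"linear": [0.12,0,0],"rotation": [0,0,0]},{"claw": 1,"linear": [0.12,0,0],"rotation": [0,0,0]}])

```text
time: 5.2
position: [0.5077, -0.109, 0.1601]
tool_rot: [0.323, 1.537, -0.321]
ft_force: [-5.4, -1.3, 20.2]
grip_width: 0.004
```

Call:
play_rows(targets=[{"claw": 1,"linear": [0.06,0,0],"rotation": [0,0,0]},{"claw": 1,"linear": [0.06,0,0],"rotation": [0,0,0]}])

```text
time: 5.37
position: [0.51, -0.1096, 0.1607]
tool_rot: [0.324, 1.532, -0.32]
ft_force: [-3.3, -0.5, 8.7]
grip_width: 0.006
```

Call:
play_rows(targets=[{"claw": 1,"linear": [0.06,0,0.12],"rotation": [0,0,0]},{"claw": 1,"linear": [0.06,0,0.12],"rotation": [0,0,0]},{"claw": 1,"linear": [0.06,0,0.12],"rotation": [0,0,0]}])

```text
time: 5.62
position: [0.52, -0.1134, 0.1607]
tool_rot: [0.326, 1.528, -0.317]
ft_force: [-3.7, 1.4, 9.7]
grip_width: 0.004
```

```bash
cat > st.py <<'E'
from h import *
s=get_state();M=R.from_rotvec(s['tool_rot']).as_matrix();p=np.array(s['position'])
d=p[:2]-[.574,.0486];F=M.T@s['ft_force']
az=np.degrees(np.arctan2(M[1,2],M[0,2]))
print('t',round(s['time'],2),'z',p[2].round(4),'r',np.hypot(*d).round(4),'TCP turn',(np.degrees(np.arctan2(d[1],d[0]))+113.8).round(2),'tool yaw',(az+23.8).round(2),'tilt',np.degrees(M[2,1:]).round(2),'Ftool',F.round(1),'q',np.round(s['joint_positions'],2))
E
python3 st.py
```

```text
t 5.62 z 0.1607 r 0.1707 TCP turn 5.35 tool yaw 0.26 tilt [0.52 0.97] Ftool [-9.8 -0.2 -3.8] q [-0.36  0.1   0.56  1.86 -0.06  1.18 -0.19]
```

Call:
play_rows(targets=[{"claw": 1,"linear": [0.06,0,0.16],"rotation": [-0.015,0.003,-0.001]},{"claw": 1,"linear": [0.06,0,0.16],"rotation": [-0.015,0.003,-0.001]},{"claw": 1,"linear": [0.06,0,0.16],"rotation": [-0.015,0.003,-0.001]},{"claw": 1,"linear": [0.06,0,0.16],"rotation": [-0.015,0.003,-0.001]}])

```text
time: 5.95
position: [0.5378, -0.1183, 0.1607]
tool_rot: [0.25, 1.553, -0.239]
ft_force: [-2.6, 1.2, 10.5]
grip_width: 0.005
```

```bash
python3 st.py
python3 - <<'E'
from h import *
im=get_image('top');cv2.imwrite('pics/t2.png',cv2.resize(im[120:320,220:480],None,fx=3,fy=3,interpolation=2))
E
```

```text
t 5.95 z 0.1607 r 0.1708 TCP turn 11.55 tool yaw 5.95 tilt [0.42 0.16] Ftool [-10.5   0.4  -2.8] q [-0.33  0.16  0.56  1.8  -0.1   1.2  -0.06]
```

View pics/t2.png

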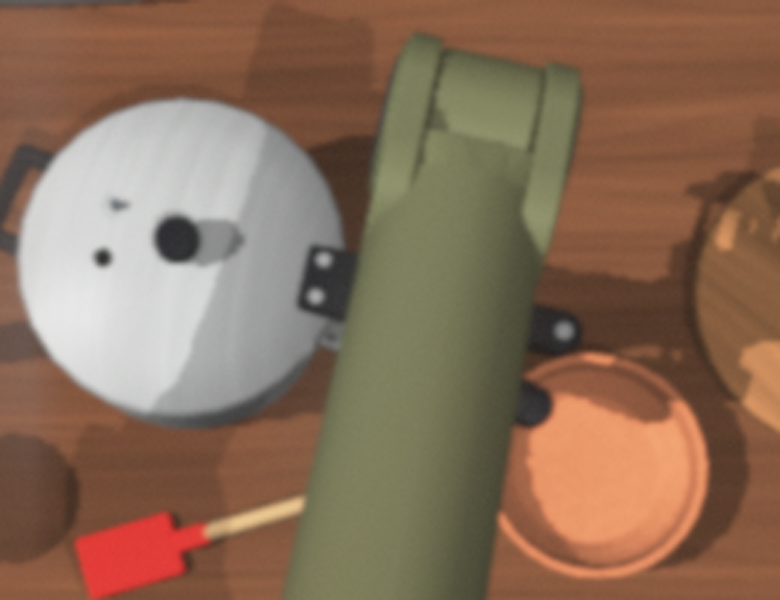

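The lid handle end is now at full-image (408,230), so the lid has turned about 10° and is past the catch with the button held down. I'll carry on round.

Call:
play_rows(targets=[{"claw": 1,"linear": [0.06,0,0.18],"rotation": [-0.021,0.001,-0.001]},{"claw": 1,"linear": [0.06,0,0.18],"rotation": [-0.021,0.001,-0.001]},{"claw": 1,"linear": [0.06,0,0.18],"rotation": [-0.021,0.001,-0.001]},{"claw": 1,"linear": [0.06,0,0.18],"rotation": [-0.021,0.001,-0.001]},{"claw": 1,"linear": [0.06,0,0.18],"rotation": [-0.021,0.001,-0.001]},{"claw": 1,"linear": [0.06,0,0.18],"rotation": [-0.021,0.001,-0.001]}])

```text
time: 6.5
position: [0.5705, -0.1223, 0.1607]
tool_rot: [0.083, 1.565, -0.077]
ft_force: [-3.0, 1.3, 10.5]
grip_width: 0.005
```

```bash
python3 st.py
```

```text
t 6.5 z 0.1607 r 0.1709 TCP turn 22.62 tool yaw 17.97 tilt [0.25 0.24] Ftool [-10.5   1.1  -3. ] q [-0.3   0.23  0.54  1.72 -0.13  1.22  0.17]
```

Call:
play_rows(targets=[{"claw": 1,"linear": [0.06,0,0.18],"rotation": [-0.023,0.001,-0.001]},{"claw": 1,"linear": [0.06,0,0.18],"rotation": [-0.023,0.001,-0.001]},{"claw": 1,"linear": [0.06,0,0.18],"rotation": [-0.023,0.001,-0.001]},{"claw": 1,"linear": [0.06,0,0.18],"rotation": [-0.023,0.001,-0.001]},{"claw": 1,"linear": [0.06,0,0.18],"rotation": [-0.023,0.001,-0.001]},{"claw": 1,"linear": [0.06,0,0.18],"rotation": [-0.023,0.001,-0.001]}])

```text
time: 7.0
position: [0.6026, -0.1202, 0.1607]
tool_rot: [-0.1, 1.564, 0.099]
ft_force: [-3.0, 1.3, 8.6]
grip_width: 0.006
```

```bash
python3 st.py
```

```text
t 7.0 z 0.1607 r 0.1712 TCP turn 33.41 tool yaw 31.09 tilt [-0.05  0.25] Ftool [-8.7  1.7 -2.8] q [-0.26  0.3   0.5   1.65 -0.15  1.23  0.4 ]
```

Call:
play_rows(targets=[{"claw": 1,"linear": [0.06,0,0.18],"rotation": [-0.019,0.001,0]},{"claw": 1,"linear": [0.06,0,0.18],"rotation": [-0.019,0.001,0]},{"claw": 1,"linear": [0.06,0,0.18],"rotation": [-0.019,0.001,0]},{"claw": 1,"linear": [0.06,0,0.16],"rotation": [-0.019,0.001,0]}])

```text
time: 7.33
position: [0.6226, -0.1157, 0.1607]
tool_rot: [-0.198, 1.558, 0.2]
ft_force: [-2.6, 1.8, 9.1]
grip_width: 0.005
```

```bash
python3 st.py
```

```text
t 7.33 z 0.1607 r 0.1713 TCP turn 40.29 tool yaw 38.35 tilt [0.05 0.2 ] Ftool [-9.1  2.4 -2.1] q [-0.24  0.34  0.48  1.6  -0.16  1.24  0.52]
```

Call:
play_rows(targets=[{"claw": 1,"linear": [0.06,0,0.14],"rotation": [-0.012,0.001,0]},{"claw": 1,"linear": [0.06,0,0.14],"rotation": [-0.012,0.001,0]}])

```text
time: 7.5
position: [0.6306, -0.1132, 0.1607]
tool_rot: [-0.23, 1.556, 0.233]
ft_force: [-2.8, 0.7, 9.2]
grip_width: 0.009
```

```bash
python3 st.py
```

```text
t 7.5 z 0.1607 r 0.1714 TCP turn 43.09 tool yaw 40.69 tilt [0.08 0.17] Ftool [-9.3  1.5 -2.4] q [-0.23  0.35  0.47  1.58 -0.17  1.25  0.56]
```

Call:
play_rows(targets=[{"claw": 1,"linear": [0.06,0,0.12],"rotation": [-0.012,0,0]}])

```text
time: 7.58
position: [0.6341, -0.112, 0.1607]
tool_rot: [-0.245, 1.553, 0.249]
ft_force: [-4.2, 1.5, 9.2]
grip_width: 0.006
```

```bash
python3 st.py
```

```text
t 7.58 z 0.1607 r 0.1714 TCP turn 44.32 tool yaw 41.85 tilt [0.09 0.24] Ftool [-9.2  2.7 -3.5] q [-0.23  0.36  0.46  1.57 -0.17  1.25  0.58]
```

Call:
play_rows(targets=[{"claw": 1,"linear": [0.06,0,0.1],"rotation": [-0.008,0,0]}])

```text
time: 7.67
position: [0.6358, -0.1115, 0.1605]
tool_rot: [-0.256, 1.553, 0.26]
ft_force: [-9.0, -0.9, 11.7]
grip_width: 0.006
```

Call:
play_rows(targets=[{"claw": 1,"linear": [0.06,0,0.1],"rotation": [-0.004,0,0]}])

```text
time: 7.75
position: [0.6365, -0.1115, 0.1603]
tool_rot: [-0.261, 1.556, 0.265]
ft_force: [-10.6, -0.8, 13.1]
grip_width: 0.009
```

```bash
python3 st.py
```

```text
t 7.75 z 0.1603 r 0.1719 TCP turn 45.13 tool yaw 43.0 tilt [ 0.17 -0.06] Ftool [-13.1   2.7 -10.3] q [-0.23  0.37  0.46  1.56 -0.17  1.26  0.59]
```

Lateral force rose from 3 to 10 N with no more motion, so this is the stop (TCP turn 45°, cheek offset about 2°). I'll release straight up gently.

Call:
play_rows(targets=[{"claw": 1,"linear": [-0.1,0,0],"rotation": [0,0,0]},{"claw": 1,"linear": [-0.16,0,0],"rotation": [0,0,0]},{"claw": 1,"linear": [-0.2,0,-0.02],"rotation": [0,0,0]}])

```text
time: 8.0
position: [0.6353, -0.1113, 0.1724]
tool_rot: [-0.26, 1.558, 0.267]
ft_force: [0.4, 0.6, -0.7]
grip_width: 0.003
```

```bash
python3 st.py
```

```text
t 8.0 z 0.1724 r 0.1712 TCP turn 44.79 tool yaw 43.03 tilt [ 0.27 -0.17] Ftool [0.7 0.4 0.6] q [-0.23  0.36  0.46  1.54 -0.17  1.28  0.59]
```

Call:
play_rows(targets=[{"claw": 1,"linear": [-0.3,0,-0.04],"rotation": [0,0,0]},{"claw": 1,"linear": [-0.8,0,0],"rotation": [0,0,0]},{"claw": 1,"linear": [-1,0,0],"rotation": [0,0,0]},{"claw": 1,"linear": [-1,0,0],"rotation": [0,0,0]},{"claw": 1,"linear": [0,-1,0],"rotation": [0,0,0]},{"claw": 1,"linear": [0,-1,0],"rotation": [0,0,0]},{"claw": 1,"linear": [0,-1,0],"rotation": [0,0,0]},{"claw": 1,"linear": [0,0,0],"rotation": [0,0,0]},{"claw": 1,"linear": [0,0,0],"rotation": [0,0,0]}])

```text
time: 8.75
position: [0.6615, -0.1821, 0.2526]
tool_rot: [-0.265, 1.557, 0.271]
ft_force: [0.2, -0.3, 0.5]
grip_width: 0.006
```

```bash
python3 st.py
python3 - <<'E'
from h import *
s=get_state();a=get_image('wrist');b=get_image('side')
np.save('w3.npy',np.r_[s['position'],s['tool_rot']]);cv2.imwrite('pics/w3.png',a)
cv2.imwrite('pics/s3.png',b)
cv2.imwrite('pics/f.png',np.hstack([cv2.resize(a[:,80:560],(400,400)),cv2.resize(b[160:400,240:480],(400,400),interpolation=2)]))
E
```

```text
t 8.75 z 0.2526 r 0.2468 TCP turn 44.57 tool yaw 43.38 tilt [ 0.24 -0.13] Ftool [-0.5 -0.3  0.1] q [-0.12  0.42  0.5   1.32 -0.2   1.46  0.7 ]
```

View pics/f.png

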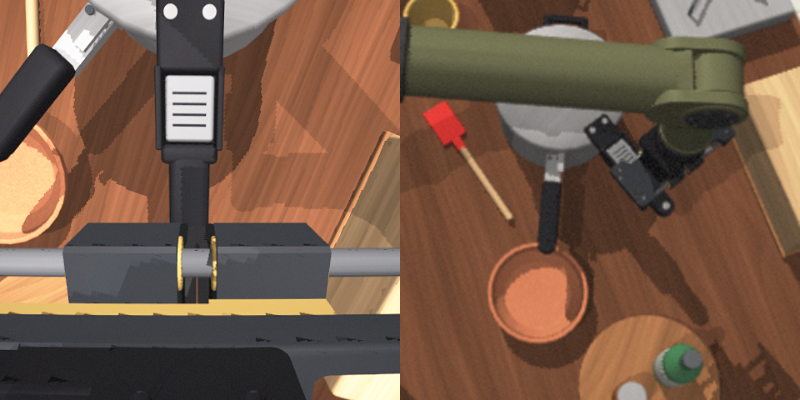

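The wrist picture shows the pad at (279–337, 90–169), standing clear in its slot. The side picture shows the lid handle well apart from the pot handle, end dot at (398,282), and the spatula, dish and turntable in place. Next I'll measure the angle.

Run:
```python
from h import *
v=np.load('w3.npy');s=dict(position=v[:3],tool_rot=v[3:])
im=cv2.imread('pics/w3.png');g=cv2.cvtColor(im,6)
b=np.zeros_like(g);b[70:190,262:352]=(g[70:190,262:352]>120)
k,l,st,ce=cv2.connectedComponentsWithStats(b);i=1+np.argmax(st[1:,4]);print(st[i],ce[i])
r=cv2.minAreaRect(np.argwhere(l==i)[:,::-1].astype(np.float32));print(r)
A=np.array([.574,.0486])
for n,(x,y) in {'axis':(r[0][0],r[0][1])}.items():
    for z in(.170,.161):
        p=plane('wrist',(x,y),z,s);d=p[:2]-A;box=[plane('wrist',q,z,s) for q in cv2.boxPoints(r)]
        e=[np.linalg.norm(box[j]-box[j-1]) for j in range(4)]
        print(z,p.round(4),np.hypot(*d),'turn rad',np.arctan2(d[1],d[0])+np.radians(113.8),'sides',np.round(e,4))
c=cv2.imread('pics/s3.png');gg=c[274:292,390:408].min(2);k,l,st,ce=cv2.connectedComponentsWithStats((gg>110).astype(np.uint8));print(st[1:].tolist(),ce[1:].round(1).tolist())
p=plane('side',(398.4,282.4),.168);d=p[:2]-A;print(p,np.hypot(*d),np.arctan2(d[1],d[0])+np.radians(113.8))
```

```text
[ 279   90   58   80 4122] [307.26346434 129.05215915]
((307.5, 129.5), (79.0, 57.0), 90.0)
0.17 [ 0.6316 -0.1126  0.17  ] 0.17120198922443516 turn rad 0.7586239444425971 sides [0.0491 0.0358 0.0491 0.0375]
0.161 [ 0.6313 -0.1124  0.161 ] 0.1709010510313757 turn rad 0.7572926866268839 sides [0.0509 0.0371 0.0509 0.0389]
[[8, 8, 4, 3, 10]] [[9.2, 9.0]]
[ 0.66617977 -0.21744308  0.168     ] 0.2815599953751577 0.7489277813650743
```

```bash
python3 -c "
from bench import *
print(close_job())"
```

```text
the job is handed in; nothing more can be done
None
```

The lid is unlocked, and I handed the job in at about 9 s on the robot's clock. With the fingers shut, I pressed the lock button to its end stop. The tip went down to 160.5 mm, with a brief 20 N peak and about 9 N while holding. Keeping it down, I pushed the handle anticlockwise past the catch until the sideways force rose from about 3 N to 10 N at the stop. I then lifted straight off.

**Lid angle:** the final pictures give a turn of 0.759 rad from the wrist camera and 0.749 rad from the side camera, against a stop at 0.75.

**Button:** I have no direct reading that it is back up. The pad in the last wrist picture measures about the same as before pressing (36.6 mm wide against 37 mm, taken at its raised height). However, its length fits a lower pad about as well, so the picture doesn't settle it. The contact force was near zero once the fingertip rose above the pad.

**Other things:** the spatula, dish and turntable were in their places in the side view. That last picture did not show the basket, jar and mortar fully, and I did not check them again. The gripper was about 80 mm above the handle and touching nothing.

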